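Tip the counted end caps into the case and slide its cover shut

ROBOT

A 7-joint arm with a two-finger parallel gripper is mounted at the origin on the work surface. World frame = base frame: x ahead of the robot, y to its left, z up, the work surface at z = 0. Lengths are in m, angles in rad, forces in N, time in s.
With the tool pointing down it reaches from about 0.425 to 0.95 m from the base axis. Payload 4.7 kg.
Tool frame: the origin (TCP) lies on the centre line of the jaws, within the pads' length; the fingertips stand robot.nose_length ahead of it and the grasp point (between the pads) lies 8 mm behind it (robot.nose_length is the distance from the TCP to the fingertips, in m); z points along the fingers, y is the line along which they close (so a half turn about z gives the same grasp; the last joint's range is limited). The gripper opens to 85 mm and grips with 20 to 120 N. Pads are 22 mm wide; open, the fingers measure 114 mm over their backs; the gripper's body (76 mm by 85 mm) begins 54 mm behind the grasp point. The pads swing forward as they close: fully open they stand 13 mm farther back than shut.
Start: joints at [-1.232, 0.469, -0.049, 1.532, 0.024, 1.141, -0.082], TCP at [0.243, 0.63, 0.242] pointing down, gripper open.
Joint ranges: [-2.59, 2.59], [-0.33, 1.99], [-1.39, 1.29], [0.1, 2.45], [-1.04, 4.18], [0.21, 1.99], [-2.66, 2.66]. Speed limits (rad/s): [2.57, 2.57, 3.14, 3.14, 3.14, 3.14, 3.14].

INTERFACE

Orientations are given as [roll, pitch, yaw] about the fixed x, y, z axes, in that order (R = Rz(yaw) Ry(pitch) Rx(roll)).
In Python, from plant import robot gives the robot as it stands. Calls block until the motion is done:
- robot.goto(position, orientation): joint-space move of the TCP to a pose.
- robot.move_straight(position, vel=0.15, attitude=None, contact_N=None): straight line of the TCP; attitude=None keeps the orientation; vel is the mean speed in m/s. With contact_N (N) it stops when the force on the tool has changed by that much, and returns True; else False.
- robot.move_joints(angles): joint-space move.
- robot.grip(opening, strength=None): opening from 0.0 (shut) to 1.0 (fully open); strength is the grip in N (None keeps the last); returns when the fingers have stopped.
- robot.sleep(seconds).
- robot.inverse_kinematics(position, orientation): joint angles nearest the present ones, or None.
- robot.sense(): the state.
- robot.grab_frame(name): name is "scene" or "top" or "wrist"; returns a dict with "image" (480x640x3 uint8, red, green, blue), "range_z" (480x640 float32, m along the optical axis (not along the pixel's ray), 0 where there is no reading), "fx", "fy", "cx", "cy" (pixels), "R" (3x3) and "t" (3): a world point X has camera coordinates R X + t. Camera axes: x right, y down, z forward; pixel columns grow to the right and rows downward; lengths in m; the calibration is good to about 2 mm. The wrist camera is an equidistant fisheye: a pixel r from the principal point sees the ray r / f radians off the axis. A picture is of the moment at which its call begins.
A pose or a line that the arm cannot do raises robot.IKError and nothing moves.
- robot.close_job(): hands the job in; it is judged then, once.
The state is a dict: "t": time; "joint_pos": joint angles; "joint_velocities": joint speeds; "effort": joint torques, N m; "tcp_pos": TCP position; "tcp_rot": TCP orientation; "wrist_force": force on the tool from outside, world axes, zero at the start; "torque": the same for the moment, N m; "opening": opening from 0.0 (shut) to 1.0 (fully open); "gripper_force": force on a finger pad.
Only numpy, scipy, OpenCV 4.12 (cv2) and the standard library are available. Lean on these libraries where they do the work, as an engineer would, in place of code of your own. Each camera call takes 0.05 s, during which the arm holds its last target. There are 200 camera calls.

TASK

Slide the case's flat cover fully open by its rib, then lift the handle of the hinged tray to tip all four end caps into the compartment, and let the tray come back level. Then slide the cover fully home over the caps. Leave the cartridges around the case standing where they are.

Things in the scene. Friction and masses are not known exactly. Their poses are not given: they have to be found in the camera images.
- case: fixed grey case on the table, 150 x 395 mm base (x -75..75, y -190..205), origin at table height under the centre of the compartment. Its y axis is the direction in which the cover opens; the tray is on its -y side. On +y of the compartment a closed flat deck takes the open cover, between rails 81 mm high (inner edges at x = +-51 mm)
- compartment (a point): centre of the compartment's floor, 12 mm above the table; axes as the case. The compartment is open at the top, 114 mm (x) by 122 mm (y) inside, its rim 70 mm above the table
- cover (a joint): flat aluminium slide cover, 113 x 136 x 5 mm, its top 76 mm above the table: 0 = fully home (compartment shut), 0.13 m = fully open, moving along the case's +y; stiff by some 1.5 N, stays where it is left
- rib (a point): middle of the top edge of the upright black rib across the cover by which it is pushed; the rib is 70 mm long (case x), 10 mm thick (case y), 24 mm high, its top 100 mm above the table; at case y = -3 mm + the cover's joint value; moves with the cover
- tray (a joint): steel tipping tray hinged at its edge beside the compartment: 0 = level (at rest), up to 1.2 rad as its far (-y) end is lifted, to tip things over the hinge edge into the compartment; falls back level when let go. Inside 84 mm (case x) by 120 mm, floor top 86 mm and wall tops 110 mm above the table, no wall at the hinge edge
- hinge (a point): middle of the tray's hinge line, 84 mm above the table at case y = -56 mm; the line runs along case x
- bar (a point): middle of the tray's handle, a round dark bar of 10 mm dia and 80 mm long along case x, level tray: 94 mm above the table, 185 mm from the hinge line in case -y, 62 mm clear of the tray's end wall and free underneath; moves with the tray
- cap0: loose black cartridge end cap, starts on the tray standing on its 30 mm dia, 6 mm thick flange, with a 22 mm dia plug above it, 20 mm tall over all, 15 g; origin at the centre of the flange's underside, z along its axis
- cap1: loose black cartridge end cap, starts on the tray standing on its 30 mm dia, 6 mm thick flange, with a 22 mm dia plug above it, 20 mm tall over all, 15 g; origin at the centre of the flange's underside, z along its axis
- cap2: loose black cartridge end cap, starts on the tray standing on its 30 mm dia, 6 mm thick flange, with a 22 mm dia plug above it, 20 mm tall over all, 15 g; origin at the centre of the flange's underside, z along its axis
- cap3: loose black cartridge end cap, starts on the tray standing on its 30 mm dia, 6 mm thick flange, with a 22 mm dia plug above it, 20 mm tall over all, 15 g; origin at the centre of the flange's underside, z along its axis
- cartridge0: loose bystander: black cartridge standing upright, 90 mm tall, barrel 30 mm dia, flange 42 mm dia near the top; origin at the centre of its underside, z up. Leave it standing where it is
- cartridge1: loose bystander: black cartridge standing upright, 90 mm tall, barrel 30 mm dia, flange 42 mm dia near the top; origin at the centre of its underside, z up. Leave it standing where it is
- cartridge2: loose bystander: black cartridge standing upright, 90 mm tall, barrel 30 mm dia, flange 42 mm dia near the top; origin at the centre of its underside, z up. Leave it standing where it is
There are look-alikes about, which are no part of the job. Leave any blue or turquoise look-alike of the cap0 alone.

How it is judged:
On the way, in this order (a step that is already met when the one before it is completed fails the run):
1. the cover is slid fully open (within 15 mm of its stop) (value of joint cover above 0.115 m), for 0.1 s.
2. with the cover open, the tray is tipped (more than 0.3 rad) (value of joint tray above 0.3 rad and value of joint cover above 0.1 m).
At the end, for the whole second after the job is handed in: All four caps lie at rest inside the compartment, the cover is fully home (within 4 mm), the tray is back level (within 0.08 rad) (x of cap0 in the frame of compartment between -0.058 and 0.058 m and y of cap0 in the frame of compartment between -0.062 and 0.062 m and z of cap0 in the frame of compartment between -0.004 and 0.06 m and linear speed of each of cap0, cap1, cap2, cap3 below 0.03 m/s and x of cap1 in the frame of compartment between -0.058 and 0.058 m and y of cap1 in the frame of compartment between -0.062 and 0.062 m and z of cap1 in the frame of compartment between -0.004 and 0.06 m and x of cap2 in the frame of compartment between -0.058 and 0.058 m and y of cap2 in the frame of compartment between -0.062 and 0.062 m and z of cap2 in the frame of compartment between -0.004 and 0.06 m and x of cap3 in the frame of compartment between -0.058 and 0.058 m and y of cap3 in the frame of compartment between -0.062 and 0.062 m and z of cap3 in the frame of compartment between -0.004 and 0.06 m and value of joint cover below 0.004 m and value of joint tray below 0.08 rad); the robot touches nothing.
It fails at once if a bystander cartridge is knocked over or shoved more than 30 mm (distance of any of cartridge0, cartridge1, cartridge2 from where it was at the start of the episode above 0.03 m or angle between any of cartridge0, cartridge1, cartridge2's own z axis and vertical above 0.4 rad).
It also fails if it takes over 69 s, if anything falls off the work surface, if the arm or the gripper's body presses on something with over 40 N, if the wrist force passes 120 N, or if a joint passes its speed limit or range.

## Working session

There is one attempt and no reset: what is moved stays moved. The work goes in short steps, each a Python script; the robot and the scene stay as the last script left them, time stands still between calls to the robot, and variables do not carry over. Pictures are saved under pics/ and viewed, at most 10 in all, crops included, and the job is handed in when it is done.

```bash
mkdir -p pics; ls; python3 - <<'E'
from plant import robot
import cv2,numpy as np
for n in ("scene","top"):
    f=robot.grab_frame(n); cv2.imwrite(f"pics/{n}0.png",f["image"][:,:,::-1]); np.savez(f"{n}0.npz",**f)
    print(n,f["fx"],f["cx"],f["cy"],(-f["R"].T@f["t"]).round(3),f["R"].round(3).tolist())
print(robot.nose_length,robot.sense())
E
```

```text
pics
scene 614.36825474809 311.38777790587073 244.85443478791794 [0.924 0.288 0.883] [[-0.587, 0.809, 0.006], [0.695, 0.508, -0.509], [-0.415, -0.295, -0.861]]
top 460.7623178091062 313.3090366593918 232.78140354262746 [ 0.47  -0.002  0.833] [[0.012, -1.0, 0.002], [-0.996, -0.012, -0.089], [0.089, -0.001, -0.996]]
0.011 {'t': 0.1, 'joint_pos': array([-1.23188283,  0.46939082, -0.04858535,  1.5335623 ,  0.02406726,
        1.14096631, -0.08229153]), 'joint_velocities': array([ 1.40223432e-03, -9.29343465e-04, -1.00806284e-05, -3.23907800e-03,
       -1.02219851e-04, -4.50474864e-04,  1.07846782e-04]), 'effort': array([ 9.51754409e-04, -5.11512029e+01, -4.68388887e-02, -2.38390142e+01,
        1.07935086e-02,  4.38764124e-03,  2.39324601e-05]), 'tcp_pos': array([0.24252012, 0.62940224, 0.24135119]), 'tcp_rot': array([-3.13985004e+00,  3.31529853e-05,  2.77379417e+00]), 'wrist_force': array([-0.37756449, -0.48105903,  0.11858962]), 'torque': array([ 0.00688232, -0.03156052, -0.06143547]), 'gripper_force': 0.0, 'opening': 1.001910859614435}
```

View pics/scene0.png

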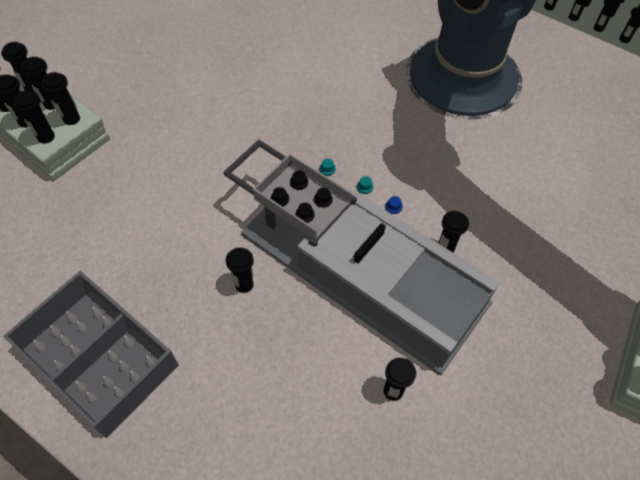

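View pics/top0.png

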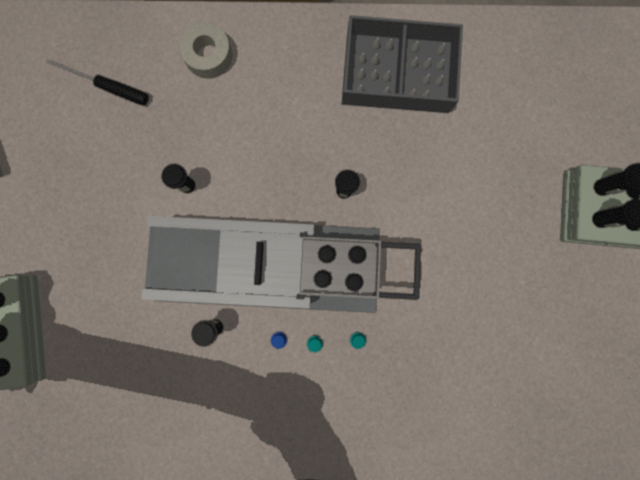

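The scene shows the case with its tray at the -y end: rib at top-view (260,262), bar at (416,271), black caps on the tray at (327,254), (357,255), (322,279) and (354,282). The blue and turquoise decoys are on the table at (278,341), (315,345) and (358,341). Cartridges stand at (175,177), (347,183) and (205,333). Things that could be mistaken for the targets:
- **Rib:** the black screwdriver at (120,90).
- **Bar:** the handle's side arms at (400,246) and (400,295).

I choose the rib and bar by their height and position on the case.

```bash
cat > h.py <<'E'
import numpy as np
def cloud(f):
    v,u=np.mgrid[:480,:640]; z=f["range_z"].astype(float)
    c=np.stack([(u-f["cx"])/f["fx"]*z,(v-f["cy"])/f["fy"]*z,z],-1)
    return (c-f["t"])@f["R"]
E
python3 - <<'E'
import numpy as np,cv2
from h import cloud
f=np.load("top0.npz"); P=cloud(f); g=f["image"].sum(-1)
def box(n,u0,u1,v0,v1,z0,z1,dark=999):
    p=P[v0:v1,u0:u1]; m=(p[...,2]>z0)&(p[...,2]<z1)&(g[v0:v1,u0:u1]<dark); q=p[m]
    print(n,len(q),q.mean(0).round(4),np.median(q,0).round(4),q.min(0).round(3),q.max(0).round(3)); return q
r=box("rib",245,275,235,290,.088,.11)
b=box("bar",411,425,240,302,.08,.11)
for n,a in (("railL",(140,300,212,232)),("railR",(140,300,288,308))):
    q=box(n,*a,.074,.09); d=cv2.fitLine(q[:,:2].astype(np.float32),cv2.DIST_HUBER,0,.01,.01).ravel(); print(np.arctan2(-d[0]*np.sign(d[1]),abs(d[1])))
for n,q in (("rib",r),("bar",b)):
    d=cv2.fitLine(q[:,:2].astype(np.float32),cv2.DIST_HUBER,0,.01,.01).ravel();print(n,"yaw",np.arctan2(d[1]*np.sign(d[0]),abs(d[0])))
for u,v in ((175,177),(347,183),(205,333)): box("cart",u-16,u+16,v-16,v+16,.07,.11)
cr=f["image"][190:340,130:440,::-1]; cv2.imwrite("pics/crop.png",cv2.resize(cr,None,fx=2.5,fy=2.5,interpolation=2))
E
```

```text
rib 304 [0.4875 0.0841 0.0996] [0.4868 0.084  0.1   ] [0.453 0.078 0.088] [0.522 0.09  0.106]
bar 393 [ 0.4778 -0.1675  0.0984] [ 0.4773 -0.1675  0.0986] [ 0.433 -0.174  0.091] [ 0.522 -0.158  0.103]
railL 1573 [0.5496 0.1473 0.0814] [0.5495 0.1468 0.0815] [0.539 0.021 0.074] [0.562 0.269 0.085]
-0.035065606
railR 2215 [0.4334 0.1302 0.0802] [0.4335 0.1208 0.0808] [0.417 0.019 0.074] [0.447 0.274 0.09 ]
-0.0062672654
rib yaw -0.037833128
bar yaw -0.03451831
cart 522 [0.6287 0.2267 0.0881] [0.6287 0.2263 0.0895] [0.609 0.207 0.077] [0.651 0.25  0.095]
cart 510 [ 0.6224 -0.0572  0.0883] [ 0.6223 -0.057   0.0896] [ 0.603 -0.077  0.076] [ 0.644 -0.037  0.094]
cart 560 [0.3753 0.1688 0.088 ] [0.3751 0.1686 0.0893] [0.354 0.149 0.077] [0.395 0.191 0.093]
```

View pics/crop.png

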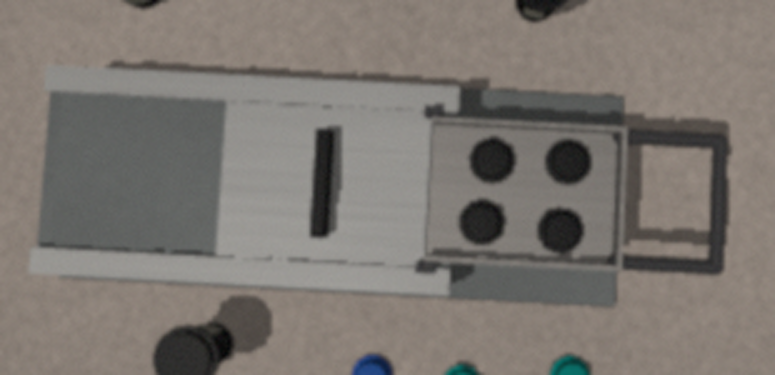

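The crop confirms the upright rib on the cover at crop (322,182), four black caps on the tray, and the far cross-member at crop (717,200) as the bar. Taking the bar as reference puts the case origin near (0.486, 0.073) with yaw -0.037, and the cover already about 14 mm open. Next I push the cover open.

```bash
cat >> h.py <<'E'
yaw=-0.037; O=np.array([.4864,.0733,0.])
ATT=[np.pi,0,np.pi+yaw]
def W(x,y,z):
    c,s=np.cos(yaw),np.sin(yaw); return (O+[c*x-s*y,s*x+c*y,z]).tolist()
def C(p):
    d=np.array(p)-O; c,s=np.cos(yaw),np.sin(yaw); return np.round([c*d[0]+s*d[1],-s*d[0]+c*d[1],d[2]],4)
E
python3 - <<'E'
from plant import robot
from h import *
import cv2
robot.grip(0.0,30); print(robot.nose_length)
robot.goto(W(0,-.022,.2),ATT)
print("down hit",robot.move_straight(W(0,-.022,.097),vel=.1,contact_N=6),C(robot.sense()["tcp_pos"]))
print("open hit",robot.move_straight(W(0,.16,.097),vel=.06,contact_N=12))
s=robot.sense(); print(C(s["tcp_pos"]),s["wrist_force"],s["t"])
p=C(s["tcp_pos"]); 
robot.move_straight(W(0,p[1]-.01,.097)); robot.move_straight(W(0,p[1]-.01,.22),vel=.2)
robot.goto(W(0,-.2,.28),ATT)
f=robot.grab_frame("scene"); cv2.imwrite("pics/s1.png",f["image"][:,:,::-1]); print(robot.sense()["t"])
for th in (0,.5,1.0,1.1): print(robot.inverse_kinematics(W(0,-.056-.185*np.cos(th)+.01*np.sin(th),.084+.185*np.sin(th)+.01*np.cos(th)-.008),ATT))
f=robot.grab_frame("top"); P=cloud(f); q=P[180:330,120:300]; m=(q[...,2]>.09)&(q[...,2]<.11); print("rib",C(np.median(q[m],0)),m.sum())
E
```

```text
0.011
down hit False [ 0.0005 -0.0219  0.0975]
open hit True
[-0.      0.1071  0.0966] [ 0.04492731 -2.30367382  1.83012414] 6.2833
8.5083
[-0.10599983  0.42809976  0.4524622   2.09582611 -0.29370361  0.67759272
  2.07558196]
[-0.20791879  0.27675155  0.48971926  2.04251608 -0.17031106  0.86069272
  1.91131672]
[-0.33088089  0.1672056   0.45202784  1.99515339 -0.08663815  0.99747419
  1.69652683]
[-0.35725183  0.15391721  0.43980431  1.98754198 -0.07687201  1.01590733
  1.65234239]
rib [-0.0008  0.1231  0.0989] 451
```

View pics/s1.png

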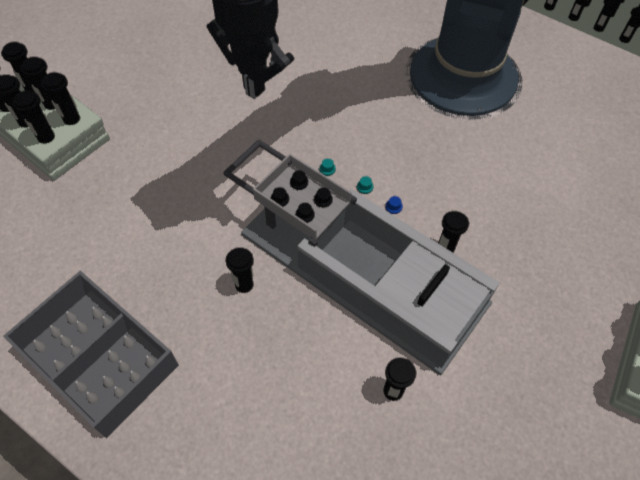

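The cover now stands fully open, with the rib against its stop around (433,285) and the compartment clear. Next I grip the bar and tip the tray.

```bash
cat >> h.py <<'E'
def B(th):
    return W(0,-.056-.185*np.cos(th)+.01*np.sin(th),.084+.185*np.sin(th)+.01*np.cos(th)-.008)
E
python3 - <<'E'
from plant import robot
from h import *
import cv2
robot.grip(.5)
p=B(0)
robot.goto(p[:2]+[.16],ATT)
print("hit",robot.move_straight(p,vel=.06,contact_N=6)); 
print("op",robot.grip(0,25)); s=robot.sense(); print(s["opening"],s["gripper_force"],s["wrist_force"],C(s["tcp_pos"]))
if .03<s["opening"]<.3:
    for th in np.arange(.1,.91,.1):
        robot.move_straight(B(th),vel=.06)
        s=robot.sense(); print(round(th,1),s["wrist_force"].round(1),round(s["opening"],3),C(s["tcp_pos"]))
    robot.sleep(.5)
f=robot.grab_frame("scene"); cv2.imwrite("pics/s2.png",f["image"][:,:,::-1]); print(robot.sense()["t"])
E
```

```text
hit False
op False
0.102687319558606 25.09264647960663 [-0.51718933 -3.70457125  0.5200053 ] [ 2.000e-04 -2.423e-01  8.630e-02]
0.1 [ 0.3 -6.4  0.4] 0.098 [ 2.000e-04 -2.405e-01  1.047e-01]
0.2 [ 0.3 -6.4  0.9] 0.105 [ 2.000e-04 -2.368e-01  1.229e-01]
0.3 [-0.4 -5.8 -0.8] 0.107 [ 2.000e-04 -2.315e-01  1.407e-01]
0.4 [ 0.1 -7.5  0.6] 0.103 [ 0.0003 -0.2245  0.1579]
0.5 [-0.4 -7.4  2.2] 0.106 [ 0.0003 -0.2159  0.1743]
0.6 [-0.7 -8.7  3.9] 0.102 [ 0.0004 -0.2057  0.1898]
0.7 [-1.5 -9.9  5.4] 0.099 [ 0.0004 -0.1942  0.2042]
0.8 [ -1.3 -10.    8.6] 0.101 [ 0.0004 -0.1813  0.2174]
0.9 [-2.3 -9.4 11. ] 0.099 [ 0.0006 -0.1666  0.2292]
16.0667
```

View pics/s2.png

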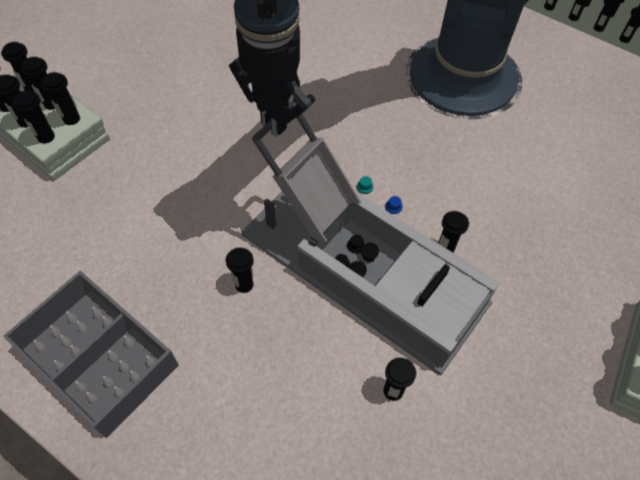

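All four caps are in the compartment, around (357,253), and the tray is empty. I'll lower the tray, release the bar and check cap heights before closing the cover.

```bash
python3 - <<'E'
from plant import robot
from h import *
import cv2
for th in (.75,.6,.45,.3,.15,0): robot.move_straight(B(th),vel=.1)
robot.grip(.5); print(robot.sense()["wrist_force"].round(1))
p=B(0); robot.move_straight(p[:2]+[.24],vel=.12)
robot.grip(0,30)
robot.goto(W(0,.160,.2),ATT)
f=robot.grab_frame("top"); P=cloud(f); cv2.imwrite("pics/t3.png",cv2.resize(f["image"][170:350,120:440,::-1],None,fx=2,fy=2))
R=P.reshape(-1,3)-O; c,s=np.cos(yaw),np.sin(yaw); q=np.c_[c*R[:,0]+s*R[:,1],-s*R[:,0]+c*R[:,1],R[:,2]]
m=(abs(q[:,0])<.045)&(abs(q[:,1])<.045)&(f["range_z"].ravel()>0); print("comp max z",np.percentile(q[m,2],[50,90,99,100]))
m=(abs(q[:,0])<.045)&(abs(q[:,1]+.241)<.012)&(q[:,2]>.05)&(q[:,2]<.15); print("bar",np.median(q[m],0).round(4),robot.sense()["t"])
E
```

```text
[0.4 0.8 0.1]
comp max z [0.01347449 0.03287215 0.0348469  0.03614562]
bar [-0.0003 -0.2408  0.0984] 22.5
```

View pics/t3.png

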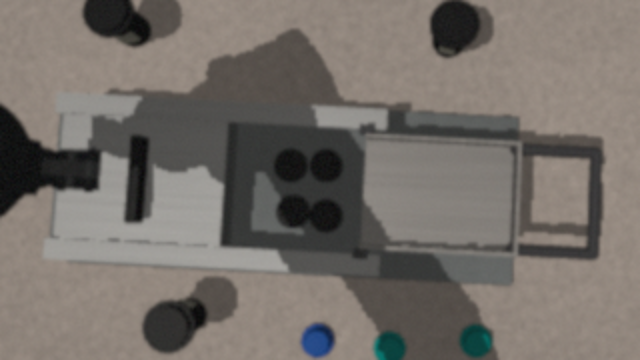

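The tray is level and empty, and the four caps lie low in the compartment around (308,190), at most 36 mm above the table. Next I close the cover.

```bash
python3 - <<'E'
from plant import robot
from h import *
import cv2
print("down",robot.move_straight(W(0,.160,.097),vel=.1,contact_N=6))
print("close hit",robot.move_straight(W(0,-.01,.097),vel=.06,contact_N=15))
p=C(robot.sense()["tcp_pos"]); print(p,robot.sense()["t"])
robot.move_straight(W(0,p[1]+.012,.097)); robot.move_straight(W(0,p[1]+.012,.22),vel=.2)
robot.goto(W(0,.16,.3),ATT)
f=robot.grab_frame("top"); cv2.imwrite("pics/t4.png",cv2.resize(f["image"][170:350,120:440,::-1],None,fx=2,fy=2))
P=cloud(f); q=P[235:290,245:290]; m=(q[...,2]>.09)&(q[...,2]<.11); print("rib",C(np.median(q[m],0)),m.sum(),robot.sense()["t"])
E
```

```text
down False
close hit True
[-0.0002  0.0142  0.0969] 25.8417
rib [-0.0008 -0.0053  0.1001] 295 27.575
```

View pics/t4.png

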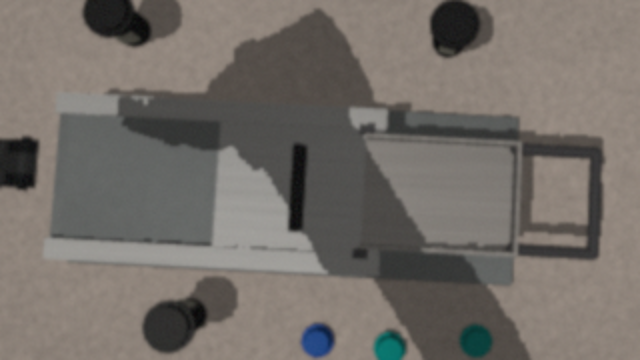

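The cover is home against its stop: the rib, at (297,187), moved 128 mm by the camera. The tray is level and the cartridges haven't moved, so I'm handing in.

```bash
python3 -c "
from plant import robot
print(robot.close_job())"
```

```text
the job is handed in; nothing more can be done
None
```

The job is handed in, with no verdict returned: by the cameras all four caps went into the compartment, the tray is level, the cover is home against its stop, and the three cartridges stand where they were.

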